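Clamp down a stove hatch cover evenly

TASK

Clamp the stove's hatch cover down evenly by pushing the four clamp handles round clockwise in star order, in two rounds. First round: bring two diagonally opposite handles to half way, where each points straight out from the side of the hatch, and only then the other two; second round: push two diagonally opposite handles fully home, and only then the other two. Do not let the cover cant steeply by running one clamp far ahead of the rest, and leave the tile, putty knife, rule and cup on the bench alone.

Things in the scene. Friction and masses are not known exactly. Their poses are not given: they have to be found in the camera images.
- hatch: Stove cleaning hatch lying fixed on the bench: terracotta block 260 (x) x 270 (y) x 25 mm, steel guide frame on it (top 56 mm), a clamp near each corner. Origin: centre of its underside, on the bench. x points away from the robot (turned up to 0.18 rad), y left, z up. Clamp axes are vertical, at x = -65 (near) or +65 mm (far), y = +105 (left) or -105 mm (right).
- cover: Loose steel cover plate 190 x 170 x 8 mm with a round vent in its middle, lying in the guide frame on four springy pads; each jaw presses down one corner. Origin: centre of its underside, 47 mm above the bench while loose, about 33.5 mm with all clamps home. z is its upward normal, x and y run as the hatch's.
- clamp_near_left (a joint): Turn (rad) of the near left handle: 0 loose, 1.2 home at its stop, growing clockwise seen from above. Its direction from hatch x (anticlockwise) is +90 deg + 0.6 rad - value: at 0.6 it points straight out along hatch +y. Stays where left; takes 4 to 8 N sideways at 60 mm from its axis. After 0.2 rad of play the jaw sinks 13 mm per rad and presses the cover's corner.
- tip_near_left (a point): Free end of the near left handle, on its centre line 75 mm from the clamp axis, 91 mm above the bench. The handle is a level bar; 34 to 80 mm from the axis it is a black cylinder 18 mm thick, free at both sides, over 50 mm free beneath. Hub on the axis: 32 mm across, top 102 mm above the bench, the hatch's highest point.
- clamp_far_left (a joint): Turn (rad) of the far left handle: 0 loose, 1.2 home at its stop, growing clockwise seen from above. Its direction from hatch x (anticlockwise) is +90 deg + 0.6 rad - value: at 0.6 it points straight out along hatch +y. Stays where left; takes 4 to 8 N sideways at 60 mm from its axis. After 0.2 rad of play the jaw sinks 13 mm per rad and presses the cover's corner.
- tip_far_left (a point): Free end of the far left handle, on its centre line 75 mm from the clamp axis, 91 mm above the bench. The handle is a level bar; 34 to 80 mm from the axis it is a black cylinder 18 mm thick, free at both sides, over 50 mm free beneath. Hub on the axis: 32 mm across, top 102 mm above the bench, the hatch's highest point.
- clamp_near_right (a joint): Turn (rad) of the near right handle: 0 loose, 1.2 home at its stop, growing clockwise seen from above. Its direction from hatch x (anticlockwise) is -90 deg + 0.6 rad - value: at 0.6 it points straight out along hatch -y. Stays where left; takes 4 to 8 N sideways at 60 mm from its axis. After 0.2 rad of play the jaw sinks 13 mm per rad and presses the cover's corner.
- tip_near_right (a point): Free end of the near right handle, on its centre line 75 mm from the clamp axis, 91 mm above the bench. The handle is a level bar; 34 to 80 mm from the axis it is a black cylinder 18 mm thick, free at both sides, over 50 mm free beneath. Hub on the axis: 32 mm across, top 102 mm above the bench, the hatch's highest point.
- clamp_far_right (a joint): Turn (rad) of the far right handle: 0 loose, 1.2 home at its stop, growing clockwise seen from above. Its direction from hatch x (anticlockwise) is -90 deg + 0.6 rad - value: at 0.6 it points straight out along hatch -y. Stays where left; takes 4 to 8 N sideways at 60 mm from its axis. After 0.2 rad of play the jaw sinks 13 mm per rad and presses the cover's corner.
- tip_far_right (a point): Free end of the far right handle, on its centre line 75 mm from the clamp axis, 91 mm above the bench. The handle is a level bar; 34 to 80 mm from the axis it is a black cylinder 18 mm thick, free at both sides, over 50 mm free beneath. Hub on the axis: 32 mm across, top 102 mm above the bench, the hatch's highest point.
- tile: Bystander: a green glazed tile 130 x 130 x 27 mm lying flat on the bench left of the hatch. Origin: centre of its underside.
- putty_knife: Bystander: a putty knife lying on the bench right of the hatch. Origin: on its underside.
- rule: Bystander: a folded wooden rule 190 x 18 x 16 mm lying on the bench beyond the hatch. Origin: centre of its underside.
- plaster_cup: Bystander: a black rubber plaster cup, 90 mm across and 75 mm high, standing on the bench beyond the hatch. Origin: centre of its underside.

How it is judged:
On the way, in this order (a step that is already met when the one before it is completed fails the run):
1. two diagonally opposite handles about half way (0.32 to 0.9 rad), the other two still loose (below 0.28 rad) (((value of joint clamp_near_left between 0.32 and 0.9 rad and value of joint clamp_far_right between 0.32 and 0.9 rad and value of joint each of clamp_far_left, clamp_near_right below 0.28 rad) or (value of joint clamp_far_left between 0.32 and 0.9 rad and value of joint clamp_near_right between 0.32 and 0.9 rad and value of joint each of clamp_near_left, clamp_far_right below 0.28 rad))), for 0.1 s.
2. all four handles about half way (0.32 to 0.9 rad) (value of joint clamp_near_left between 0.32 and 0.9 rad and value of joint clamp_far_left between 0.32 and 0.9 rad and value of joint clamp_near_right between 0.32 and 0.9 rad and value of joint clamp_far_right between 0.32 and 0.9 rad), for 0.1 s.
3. two diagonally opposite handles home (above 1.08 rad), the other two still about half way (0.32 to 0.95 rad) (((value of joint each of clamp_near_left, clamp_far_right above 1.08 rad and value of joint clamp_far_left between 0.32 and 0.95 rad and value of joint clamp_near_right between 0.32 and 0.95 rad) or (value of joint each of clamp_far_left, clamp_near_right above 1.08 rad and value of joint clamp_near_left between 0.32 and 0.95 rad and value of joint clamp_far_right between 0.32 and 0.95 rad))), for 0.1 s.
At the end, for the whole second after the job is handed in: All four clamp handles are home (above 1.08 of 1.2 rad) and the cover lies at rest, level within 0.015 rad, its underside less than 37 mm above the hatch's underside (value of joint each of clamp_near_left, clamp_far_left, clamp_near_right, clamp_far_right above 1.08 rad and angle between cover's own z axis and vertical below 0.015 rad and z of cover in the frame of hatch below 0.037 m and linear speed of cover below 0.02 m/s); the robot touches nothing.
It fails at once if the cover cants by more than 0.065 rad (one clamp run far ahead of the rest) (angle between cover's own z axis and vertical above 0.065 rad).
It fails at once if the tile is moved by more than 25 mm (distance of tile from where it was at the start of the episode above 0.025 m).
It fails at once if the putty knife is moved by more than 25 mm (distance of putty_knife from where it was at the start of the episode above 0.025 m).
It fails at once if the rule is moved by more than 25 mm (distance of rule from where it was at the start of the episode above 0.025 m).
It fails at once if the plaster cup is moved by more than 25 mm (distance of plaster_cup from where it was at the start of the episode above 0.025 m).
It also fails if it takes over 72 s, if anything falls off the work surface, if the arm or the gripper's body presses on something with over 40 N, if the wrist force passes 120 N, or if a joint passes its speed limit or range.

ROBOT

A 7-joint arm with a two-finger parallel gripper is mounted at the origin on the work surface. World frame = base frame: x ahead of the robot, y to its left, z up, the work surface at z = 0. Lengths are in m, angles in rad, forces in N, time in s.
With the tool pointing down it reaches from about 0.425 to 0.925 m from the base axis. Payload 6.8 kg.
Tool frame: the origin (TCP) lies at the very end of the fingers, on their centre line; the grasp point (between the pads) lies 19 mm behind it; z points along the fingers, y is the line along which they close (so a half turn about z gives the same grasp; the last joint's range is limited). The gripper opens to 85 mm and grips with 20 to 120 N. Pads are 22 mm wide; open, the fingers measure 114 mm over their backs; the gripper's body (76 mm by 85 mm) begins 54 mm behind the grasp point. The pads swing forward as they close: fully open they stand 13 mm farther back than shut.
Start: joints at [1.156, 0.477, 0.022, 1.555, -0.011, 1.109, -0.083], TCP at [0.204, -0.643, 0.231] pointing down, gripper open.
Joint ranges: [-2.96, 2.96], [-0.34, 2.1], [-1.41, 1.46], [0.24, 2.44], [-1.37, 4.51], [0.17, 1.92], [-2.96, 2.96]. Speed limits (rad/s): [2.39, 2.39, 3.14, 3.14, 3.14, 3.14, 3.14].

INTERFACE

Orientations are given as a unit quaternion [w, x, y, z].
In Python, from station import get_obs, read_camera, hand_in gives the robot as it stands.
- The arm moves only by the tool arm_command, never from a script. Its argument "commands" is one flat list of numbers, 7 for each row, row after row: the shift along the tool's x, y, z in m, then the turn, a rotation vector about the tool's x, y, z in degrees, then the opening, from 0 (shut) to 1 (fully open). In form: [tx, ty, tz, rx, ry, rz, fingers, tx, ty, tz, rx, ry, rz, fingers, ...]. A call has 1 to 8 rows; each row is the pose to reach, as a shift and turn from the pose commanded when the call began, along the tool's axes at that moment; what a row does not reach only later rows make up. A row lasts 1/10 s, in which the tool goes at most 50 mm and 8.59 degrees, less where a joint would pass 70% of its speed; a pose out of reach is approached as far as the arm can. A call with a gripper value outside its range is refused whole. The fingers move at their own pace and stop on an object; "force" is the grip in N (left out, the last holds). Time passes only in rows, so rows that repeat a pose let the fingers close. It gives the time, the measured TCP pose, the force, the opening and the grip force at its end, in the units of the state.
- get_obs(): the state, without advancing time (a new reading comes with each control period).
- read_camera(name): name is "scene" or "top" or "wrist"; returns a dict with "img" (480x640x3 uint8, red, green, blue), "camera_matrix" (3x3 intrinsics, pixels), "pose" (4x4, takes a point from camera to world coordinates). Camera axes: x right, y down, z forward; pixel columns grow to the right and rows downward; lengths in m; the calibration is good to about 2 mm. A picture is of the moment at which its call begins. There is no depth.
- hand_in(): hands the job in; it is judged then, once.
The state is a dict: "t": time; "q": joint angles; "joint_vel": joint speeds; "joint_torque": joint torques, N m; "eef_pos": TCP position; "tool_rot": TCP orientation; "contact_force": force on the tool from outside, world axes, zero at the start; "torque": the same for the moment, N m; "gripper_width": opening from 0.0 (shut) to 1.0 (fully open); "grasp_force": force on a finger pad.
Only numpy, scipy, OpenCV 4.12 (cv2) and the standard library are available. Lean on these libraries where they do the work, as an engineer would, in place of code of your own. Each camera call takes 0.05 s, during which the arm holds its last target. There are 200 camera calls.

## Working session

There is one attempt and no reset: what is moved stays moved. The work goes in short steps, Python scripts to look and compute and a tool call to move; the robot and the scene stay as the last step left them, time stands still between calls to the robot, and variables do not carry over. Pictures are saved under pics/ and viewed, at most 10 in all, crops included, and the job is handed in when it is done.

Besides the shell and the picture viewer there is one more tool, called after "Request:" by a JSON object that holds its "fn" and its "kwargs", one argument or row to a line. arm_command: Moves the arm, as the interface text tells. Its arguments: {"type":"object","properties":{"commands":{"type":"array","items":{"type":"number"}},"force":{"type":"number"}},"required":["commands"]}

```bash
mkdir -p pics; python3 - <<'E'
from station import *
import cv2,numpy as np
o=get_obs();print(o['t'],o['eef_pos'],o['tool_rot'],o['gripper_width'])
for n in['top','scene']:
    c=read_camera(n);cv2.imwrite(f'pics/{n}0.png',c['img'][:,:,::-1]);np.savez(f'{n}0.npz',**c);print(n,c['camera_matrix'].tolist(),c['pose'].round(4).tolist())
E
```

```text
0.0 [ 0.20365859 -0.64290861  0.23031667] [-8.97940760e-04  9.88253586e-01  1.52820153e-01 -2.11965116e-04] 0.9983990583453096
top [[500.1028275349404, 0.0, 314.5165585229088], [0.0, 500.1028275349404, 248.24544707418417], [0.0, 0.0, 1.0]] [[0.0076, -0.9909, 0.1344, 0.4756], [-0.9999, -0.0061, 0.0114, 0.0371], [-0.0104, -0.1345, -0.9909, 1.1709], [0.0, 0.0, 0.0, 1.0]]
scene [[478.6366994993999, 0.0, 322.53360113067566], [0.0, 478.6366994993999, 239.35161953969782], [0.0, 0.0, 1.0]] [[-0.2795, 0.7843, -0.5538, 1.1694], [0.9601, 0.2264, -0.164, 0.2084], [-0.0032, -0.5776, -0.8163, 0.9107], [0.0, 0.0, 0.0, 1.0]]
```

View pics/top0.png

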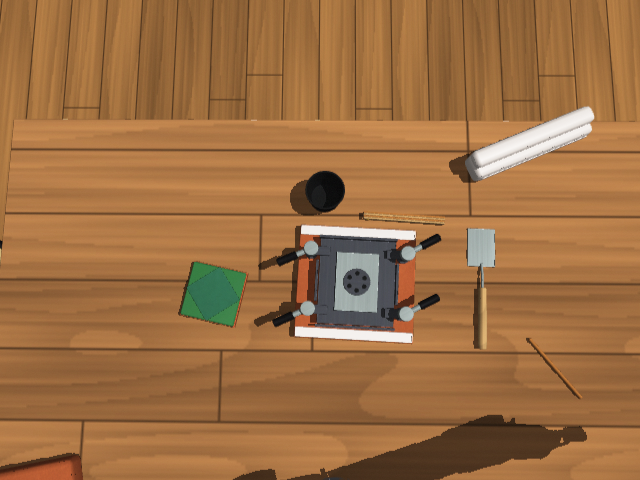

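The top view shows the hatch centred near px (355,283). The hubs are near (312,248), (308,308), (408,254) and (406,314), with black handles at the left and right. The tile is at (213,295), the cup at (325,191), the rule at (402,218) and the knife at (481,290).

```bash
cat > h.py <<'E'
import numpy as np,cv2
def ray(c,u,v,z):
    K=c['camera_matrix'];P=c['pose'];d=P[:3,:3]@np.linalg.solve(K,[u,v,1.]);o=P[:3,3]
    return o+d*(z-o[2])/d[2]
A={'NL':(-.065,.105),'FL':(.065,.105),'NR':(-.065,-.105),'FR':(.065,-.105)}
def axes(hx,hy,th):
    R=np.array([[np.cos(th),-np.sin(th)],[np.sin(th),np.cos(th)]])
    return {k:np.array([hx,hy])+R@np.array(a) for k,a in A.items()}
def blacktips(c,ax,th,zc=.091):
    """angle value of each handle from dark pixels 34..80 mm from the axis, cast on z=zc"""
    g=c['img'].max(2); m=(g<45).astype(np.uint8)
    vs,us=np.nonzero(m); out={}
    p=np.array([ray(c,u,v,zc)[:2] for u,v in zip(us,vs)])
    for k,a in ax.items():
        d=p-a; r=np.hypot(*d.T); base=(np.pi/2 if k[1]=='L' else -np.pi/2)+.6
        val=base-(np.arctan2(d[:,1],d[:,0])-th); val=(val+np.pi)%(2*np.pi)-np.pi
        s=(r>.04)&(r<.08)&(val>-.4)&(val<1.6)
        out[k]=(round(float(np.median(val[s])),3),int(s.sum()))
    return out
E
python3 - <<'E'
from h import *
c=dict(np.load('top0.npz'));im=c['img']
hsv=cv2.cvtColor(im,cv2.COLOR_RGB2HSV)
H={}
for k,(u,v) in {'FL':(312,248),'NL':(308,308),'FR':(408,254),'NR':(406,314)}.items():
    s=hsv[v-14:v+15,u-14:u+15]; m=((s[...,1]<45)&(s[...,2]>120)&(s[...,2]<235)).astype(np.uint8)
    m=cv2.morphologyEx(m,cv2.MORPH_OPEN,np.ones((7,7),np.uint8))
    n,l,st,ce=cv2.connectedComponentsWithStats(m)
    i=1+np.argmax(st[1:,4]);x,y=ce[i]+[u-14,v-14];H[k]=ray(c,x,y,.101)[:2];print(k,x,y,st[i],H[k].round(4))
ks=list(A);P=np.array([A[k] for k in ks]);Q=np.array([H[k] for k in ks]);ctr=Q.mean(0);q=Q-ctr
th=np.arctan2((P[:,0]*q[:,1]-P[:,1]*q[:,0]).sum(),(P*q).sum())
ax=axes(*ctr,th);print('ctr',ctr,'th',th,{k:((H[k]-ax[k])*1000).round(1) for k in ks})
print(blacktips(c,ax,th))
hs=hsv
for n,mk in {'tile':(hs[...,0]>40)&(hs[...,0]<90)&(hs[...,1]>80)}.items():
    v,u=np.nonzero(mk);print(n,ray(c,u.min(),v.mean(),.027)[:2],ray(c,u.max(),v.mean(),.027)[:2])
print('cup',ray(c,325,191,.075),'knife',ray(c,468,250,0))
cv2.imwrite('pics/crop0.png',cv2.resize(im[210:360,240:460,::-1],(792,540),interpolation=cv2.INTER_CUBIC))
E
```

```text
FL 310.958041958042 247.52447552447552 [  7   8  13  12 143] [0.6222 0.057 ]
NL 307.19867549668874 308.0 [  7   8  13  13 151] [0.4925 0.0639]
FR 408.05333333333334 252.83333333333334 [  8   7  13  13 150] [ 0.612  -0.1521]
NR 406.34591194968556 313.69182389937106 [  8   8  14  13 159] [ 0.4821 -0.1462]
ctr [ 0.55219134 -0.044334  ] th -0.04919207009755231 {'NL': array([0. , 0.2]), 'FL': array([-0. , -0.3]), 'NR': array([-0. , -0.2]), 'FR': array([0. , 0.3])}
{'NL': (0.138, 148), 'FL': (0.154, 146), 'NR': (0.059, 141), 'FR': (0.049, 133)}
tile [0.52450822 0.35700481] [0.52556985 0.20814124]
cup [0.75412586 0.02705934 0.075     ] knife [ 0.63247462 -0.31089161  0.        ]
```

View pics/crop0.png

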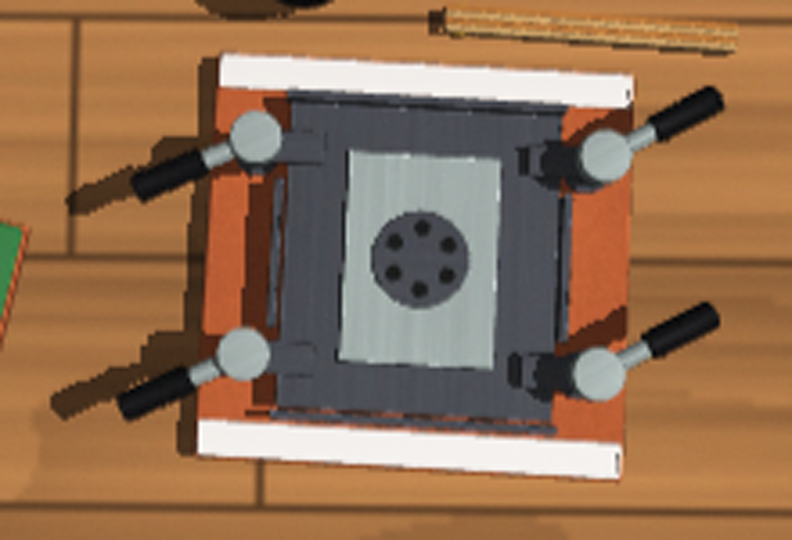

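The hubs fit the given layout to 0.3 mm, and all the handles read about 0.05–0.15 rad (loose). I'll push with shut fingers that follow each handle's arc, starting with the far right one.

```bash
cat >> h.py <<'E'
from scipy.spatial.transform import Rotation as Ro
HX,HY,TH=.5522,-.0443,-.0492
def pose(k,v,gap,z=.07,r=.057):
    """finger beside handle k at value v; gap = clearance between finger face and handle"""
    s=1 if k[1]=='L' else -1
    psi=TH+.6-v; push=s*np.array([np.cos(psi),np.sin(psi)]); u=s*np.array([-np.sin(psi),np.cos(psi)])
    p=axes(HX,HY,TH)[k]+r*u-(.020+gap)*push
    return p[0],p[1],z,psi
def plan(*T):
    from station import get_obs
    o=get_obs();q=np.array(o['tool_rot']);R=Ro.from_quat(q[[1,2,3,0]]);p=np.array(o['eef_pos'])
    print('t',round(o['t'],2),'eef',p.round(4),'F',np.round(o['contact_force'],1))
    for x,y,z,a in T:
        D=Ro.from_euler('z',a)*Ro.from_matrix(np.diag([1,-1,-1.]))
        print(R.inv().apply(np.array([x,y,z])-p).round(4).tolist(),(R.inv()*D).as_rotvec(degrees=True).round(1).tolist())
def look():
    from station import read_camera
    print(blacktips(read_camera('top'),axes(HX,HY,TH),TH))
E
python3 -c "
from h import *
plan(pose('FR',.05,.015,.14),pose('FR',.05,.015))"
```

```text
t 0.1 eef [ 0.2037 -0.643   0.2304] F [0.  0.7 0.6]
[0.5827, -0.2951, 0.0908] [-0.1, -0.0, -11.1]
[0.5828, -0.295, 0.1608] [-0.1, -0.0, -11.1]
```

Request:
{"fn": "arm_command", "kwargs": {
  "commands": [0.2,-0.1,0,0,0,-4,0,0.2,-0.1,0,0,0,-4,0,0.2,-0.1,0,0,0,-4,0,0.2,-0.1,0,0,0,-4,0,0.2,-0.1,0,0,0,-4,0,0.4,-0.2,0.02,0,0,-8,0,0.4,-0.2,0.02,0,0,-8,0,0.4,-0.2,0.02,0,0,-8,0],
  "force": 40
}}

```text
t: 0.9
eef_pos: [0.4724, -0.3823, 0.2176]
tool_rot: [-0.0, 0.975, 0.221, -0.0]
contact_force: [-0.2, -0.7, -0.1]
gripper_width: -0.003
grasp_force: 0.0
```

Request:
{"fn": "arm_command", "kwargs": {
  "commands": [0.2,-0.1,0.05,0,0,-4,0,0.2,-0.1,0.05,0,0,-4,0,0.2,-0.1,0.05,0,0,-4,0,0.2,-0.1,0.05,0,0,-4,0,0.2,-0.1,0.05,0,0,-4,0,0.2,-0.1,0.05,0,0,-4,0,0.2,-0.1,0.05,0,0,-4,0,0.2,-0.1,0.05,0,0,-4,0]
}}

```text
t: 1.7
eef_pos: [0.6079, -0.209, 0.1679]
tool_rot: [0.0, 0.967, 0.254, -0.001]
contact_force: [0.4, -0.1, 0.2]
gripper_width: -0.0
grasp_force: 0.0
```

```bash
python3 -c "
from h import *
plan(pose('FR',.05,.015,.14),pose('FR',.05,.015))"
```

```text
t 1.7 eef [ 0.6079 -0.209   0.1679] F [ 0.4 -0.1  0.2]
[0.0657, 0.0102, 0.0278] [0.0, 0.1, 0.8]
[0.0657, 0.0101, 0.0978] [0.0, 0.1, 0.8]
```

Request:
{"fn": "arm_command", "kwargs": {
  "commands": [0.04,0.006,0,0,0,0.8,0,0.066,0.01,0,0,0,0.8,0,0.066,0.01,0.03,0,0,0.8,0,0.066,0.01,0.065,0,0,0.8,0,0.066,0.01,0.098,0,0,0.8,0,0.066,0.01,0.098,0,0,0.8,0]
}}

```text
t: 2.3
eef_pos: [0.6666, -0.1848, 0.0652]
tool_rot: [-0.001, 0.969, 0.247, -0.004]
contact_force: [-0.8, -0.1, -1.5]
gripper_width: -0.004
grasp_force: 0.0
```

```bash
python3 - <<'E'
from h import *
plan(*[pose('FR',v,0) for v in(.05,.2,.35,.5,.6,.65)],pose('FR',.65,.02),pose('FR',.65,.02,.13))
from station import read_camera
c=read_camera('scene');cv2.imwrite('pics/s1.png',c['img'][100:460,100:540,::-1])
E
```

```text
t 2.3 eef [ 0.6666 -0.1848  0.0652] F [-0.8 -0.1 -1.5]
[-0.0124, 0.0023, -0.0047] [-0.3, 0.4, -0.1]
[-0.0212, 0.0046, -0.0047] [-0.3, 0.5, 8.5]
[-0.0302, 0.0057, -0.0046] [-0.2, 0.5, 17.1]
[-0.0392, 0.0053, -0.0045] [-0.2, 0.5, 25.7]
[-0.0452, 0.0044, -0.0045] [-0.2, 0.5, 31.5]
[-0.0481, 0.0037, -0.0045] [-0.1, 0.5, 34.3]
[-0.0316, 0.0149, -0.0046] [-0.1, 0.5, 34.3]
[-0.032, 0.0146, -0.0646] [-0.1, 0.5, 34.3]
```

View pics/s1.png

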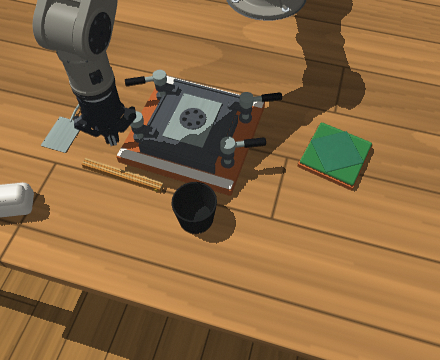

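The scene view shows the shut fingers down on the far side of the far right handle, at about (110,135) in the crop. The handle is still loose, and the rule, cup and tile are clear.

Request:
{"fn": "arm_command", "kwargs": {
  "commands": [-0.012,0.002,0,0,0,0,0,-0.021,0.004,0,0,0,8,0,-0.03,0.006,0,0,0,16,0,-0.039,0.005,0,0,0,24,0,-0.045,0.004,0,0,0,31,0,-0.045,0.004,0,0,0,31,0,-0.03,0.015,0,0,0,31,0,-0.03,0.015,0,0,0,31,0]
}}

```text
t: 3.15
eef_pos: [0.6543, -0.2115, 0.0722]
tool_rot: [0.0, 1.0, -0.018, 0.002]
contact_force: [0.8, -0.5, 0.2]
gripper_width: 0.003
grasp_force: 0.0
```

Request:
{"fn": "arm_command", "kwargs": {
  "commands": [0,0,-0.04,0,0,0,0,0,0,-0.075,0,0,0,0,0,0,-0.075,0,0,0,0]
}}

```text
t: 3.45
eef_pos: [0.655, -0.2123, 0.1519]
tool_rot: [0.001, 1.0, -0.019, 0.005]
contact_force: [0.2, 0.0, 0.2]
gripper_width: -0.002
grasp_force: 0.0
```

```bash
python3 - <<'E'
from h import *
look()
plan(pose('NL',.1,.015,.14),pose('NL',.1,.015))
E
```

```text
{'NL': (0.134, 160), 'FL': (0.149, 149), 'NR': (0.051, 134), 'FR': (0.499, 153)}
t 3.5 eef [ 0.6536 -0.2119  0.1491] F [-0.9 -0.1  0.3]
[-0.229, -0.3034, 0.0072] [0.2, -0.3, -28.0]
[-0.2295, -0.3035, 0.0772] [0.2, -0.3, -28.0]
```

Far right reads about 0.5 rad, which is in range. Near left is next.

Request:
{"fn": "arm_command", "kwargs": {
  "commands": [-0.115,-0.152,0,0,0,-14,0,-0.115,-0.152,0,0,0,-14,0,-0.115,-0.152,0,0,0,-14,0,-0.115,-0.152,0,0,0,-14,0,-0.229,-0.303,0,0,0,-28,0,-0.229,-0.303,0,0,0,-28,0,-0.229,-0.303,0,0,0,-28,0,-0.229,-0.303,0,0,0,-28,0]
}}

```text
t: 4.3
eef_pos: [0.4321, 0.1022, 0.1446]
tool_rot: [0.0, 0.974, 0.225, -0.001]
contact_force: [0.1, 0.1, -0.2]
gripper_width: -0.002
grasp_force: 0.0
```

```bash
python3 - <<'E'
from h import *
plan(pose('NL',.1,.015,.14),pose('NL',.1,.015))
E
```

```text
t 4.3 eef [0.4321 0.1022 0.1446] F [ 0.1  0.1 -0.2]
[0.0026, 0.0039, 0.0046] [-0.0, 0.1, 0.1]
[0.0027, 0.0039, 0.0746] [-0.0, 0.1, 0.1]
```

Request:
{"fn": "arm_command", "kwargs": {
  "commands": [0.002,0.004,0.035,0,0,0,0,0.002,0.004,0.074,0,0,0,0,0.002,0.004,0.074,0,0,0,0]
}}

```text
t: 4.6
eef_pos: [0.4342, 0.0967, 0.0674]
tool_rot: [0.0, 0.975, 0.224, -0.005]
contact_force: [-0.8, -0.3, 0.1]
gripper_width: 0.004
grasp_force: 0.0
```

```bash
python3 - <<'E'
from h import *
plan(*[pose('NL',v,0) for v in(.15,.3,.45,.6,.7)],pose('NL',.7,.02))
E
```

```text
t 4.6 eef [0.4342 0.0967 0.0674] F [-0.8 -0.3  0.1]
[0.0209, -0.0029, -0.0028] [-0.1, 0.5, 2.9]
[0.0297, -0.0048, -0.0029] [-0.0, 0.5, 11.5]
[0.0388, -0.0053, -0.003] [0.0, 0.5, 20.1]
[0.0478, -0.0045, -0.0031] [0.1, 0.5, 28.7]
[0.0537, -0.0032, -0.0031] [0.1, 0.5, 34.5]
[0.0372, -0.0146, -0.003] [0.1, 0.5, 34.5]
```

Request:
{"fn": "arm_command", "kwargs": {
  "commands": [0.02,-0.003,0,0,0,3,0,0.03,-0.005,0,0,0,11,0,0.039,-0.005,0,0,0,19,0,0.048,-0.005,0,0,0,27,0,0.054,-0.003,0,0,0,34,0,0.054,-0.003,0,0,0,34,0,0.037,-0.015,0,0,0,34,0,0.037,-0.015,0,0,0,34,0]
}}

```text
t: 5.4
eef_pos: [0.4635, 0.1277, 0.0718]
tool_rot: [-0.0, 0.998, -0.069, -0.0]
contact_force: [-0.3, -0.4, 0.5]
gripper_width: -0.0
grasp_force: 0.0
```

Request:
{"fn": "arm_command", "kwargs": {
  "commands": [0,0,-0.04,0,0,0,0,0,0,-0.075,0,0,0,0,0,0,-0.075,0,0,0,0]
}}

```text
t: 5.7
eef_pos: [0.4693, 0.1287, 0.1513]
tool_rot: [-0.002, 0.997, -0.071, 0.005]
contact_force: [0.7, 0.6, -0.1]
gripper_width: -0.002
grasp_force: 0.0
```

```bash
python3 - <<'E'
from h import *
look()
plan(pose('FL',.1,.015,.14),pose('FL',.1,.015))
E
```

```text
{'NL': (0.697, 132), 'FL': (0.156, 144), 'NR': (0.058, 140), 'FR': (0.528, 127)}
t 5.75 eef [0.468  0.1281 0.1492] F [ 0.4  0.5 -0.6]
[0.1018, 0.0205, 0.0098] [-0.1, -0.4, -34.0]
[0.1014, 0.0208, 0.0798] [-0.1, -0.4, -34.0]
```

Request:
{"fn": "arm_command", "kwargs": {
  "commands": [0.025,0.005,0,0,0,-8.5,0,0.05,0.01,0,0,0,-17,0,0.075,0.015,0,0,0,-25.5,0,0.102,0.021,0,0,0,-34,0,0.102,0.021,0.005,0,0,-34,0,0.102,0.021,0.04,0,0,-34,0,0.102,0.021,0.079,0,0,-34,0,0.102,0.021,0.079,0,0,-34,0]
}}

```text
t: 6.55
eef_pos: [0.5586, 0.0912, 0.062]
tool_rot: [-0.0, 0.975, 0.223, -0.005]
contact_force: [-0.2, -0.4, -0.0]
gripper_width: -0.001
grasp_force: 0.0
```

```bash
python3 - <<'E'
from h import *
plan(*[pose('FL',v,0) for v in(.15,.3,.45,.6,.65)],pose('FL',.65,.02))
E
```

```text
t 6.55 eef [0.5586 0.0912 0.062 ] F [-0.2 -0.4 -0. ]
[0.0254, 0.0003, -0.0083] [-0.1, 0.6, 2.8]
[0.0342, -0.0017, -0.0084] [-0.1, 0.6, 11.4]
[0.0433, -0.0022, -0.0085] [-0.0, 0.6, 20.0]
[0.0523, -0.0014, -0.0086] [0.0, 0.6, 28.6]
[0.0553, -0.0009, -0.0086] [0.0, 0.6, 31.5]
[0.0382, -0.0113, -0.0084] [0.0, 0.6, 31.5]
```

Request:
{"fn": "arm_command", "kwargs": {
  "commands": [0.02,0,0,0,0,3,0,0.031,-0.002,0,0,0,11,0,0.04,-0.002,0,0,0,19,0,0.048,-0.002,0,0,0,27,0,0.051,-0.001,0,0,0,31,0,0.051,-0.001,0,0,0,31,0,0.035,-0.012,0,0,0,31,0,0.035,-0.012,0,0,0,31,0]
}}

```text
t: 7.35
eef_pos: [0.588, 0.119, 0.0678]
tool_rot: [-0.0, 0.999, -0.044, -0.0]
contact_force: [0.6, -0.2, -0.1]
gripper_width: 0.002
grasp_force: 0.0
```

Request:
{"fn": "arm_command", "kwargs": {
  "commands": [0,0,-0.04,0,0,0,0,0,0,-0.08,0,0,0,0,0,0,-0.08,0,0,0,0]
}}

```text
t: 7.65
eef_pos: [0.5943, 0.1192, 0.1538]
tool_rot: [-0.002, 0.999, -0.045, 0.006]
contact_force: [0.8, 0.0, 0.2]
gripper_width: 0.0
grasp_force: 0.0
```

```bash
python3 - <<'E'
from h import *
look()
plan(pose('NR',.05,.015,.14),pose('NR',.05,.015))
E
```

```text
{'NL': (nan, 0), 'FL': (1.537, 11), 'NR': (0.058, 140), 'FR': (0.528, 127)}
t 7.7 eef [0.5926 0.1189 0.1511] F [ 0.8 -0.  -0.7]
[-0.0255, 0.3016, 0.01] [-0.0, -0.5, -33.9]
[-0.0261, 0.3018, 0.08] [-0.0, -0.5, -33.9]
  return _methods._mean(a, axis=axis, dtype=dtype,
  ret = ret.dtype.type(ret / rcount)
```

Left side is occluded by the arm. I'll move on to near right and check from there.

Request:
{"fn": "arm_command", "kwargs": {
  "commands": [-0.003,0.04,0,0,0,-8,0,-0.007,0.085,0,0,0,-16,0,-0.011,0.13,0,0,0,-24,0,-0.015,0.175,0,0,0,-32,0,-0.019,0.22,0,0,0,-34,0,-0.022,0.265,0,0,0,-34,0,-0.025,0.302,0,0,0,-34,0,-0.025,0.302,0,0,0,-34,0]
}}

```text
t: 8.5
eef_pos: [0.535, -0.1876, 0.1465]
tool_rot: [0.001, 0.97, 0.244, -0.001]
contact_force: [-0.5, -0.3, -0.5]
gripper_width: 0.002
grasp_force: 0.0
```

```bash
python3 - <<'E'
from h import *
look()
plan(pose('NR',.05,.015,.14),pose('NR',.05,.015))
E
```

```text
{'NL': (0.734, 154), 'FL': (0.62, 136), 'NR': (-0.092, 310), 'FR': (0.667, 266)}
t 8.55 eef [ 0.5359 -0.1839  0.1464] F [0.6 0.1 0.3]
[0.006, -0.0021, 0.0064] [0.0, 0.1, -0.2]
[0.0061, -0.0021, 0.0764] [0.0, 0.1, -0.2]
```

Request:
{"fn": "arm_command", "kwargs": {
  "commands": [0.005,-0.002,0,0,0,0,0,0.005,-0.002,0.035,0,0,0,0,0.005,-0.002,0.074,0,0,0,0,0.005,-0.002,0.074,0,0,0,0,0.005,-0.002,0.074,0,0,0,0]
}}

```text
t: 9.05
eef_pos: [0.5409, -0.1742, 0.073]
tool_rot: [-0.001, 0.968, 0.25, -0.0]
contact_force: [0.4, -0.4, 0.1]
gripper_width: -0.001
grasp_force: 0.0
```

```bash
python3 - <<'E'
from h import *
plan(*[pose('NR',v,0) for v in(.05,.2,.35,.5,.65)],pose('NR',.65,.02))
E
```

```text
t 9.05 eef [ 0.5409 -0.1742  0.073 ] F [ 0.4 -0.4  0.1]
[-0.018, 0.004, 0.003] [-0.1, 0.0, 0.2]
[-0.0268, 0.0063, 0.003] [-0.1, 0.0, 8.8]
[-0.0358, 0.0073, 0.003] [-0.1, 0.0, 17.4]
[-0.0448, 0.0069, 0.003] [-0.1, 0.1, 26.0]
[-0.0537, 0.0052, 0.003] [-0.1, 0.1, 34.6]
[-0.0372, 0.0165, 0.003] [-0.1, 0.1, 34.6]
```

Request:
{"fn": "arm_command", "kwargs": {
  "commands": [-0.018,0.004,0.002,0,0,0,0,-0.027,0.006,0.002,0,0,9,0,-0.036,0.007,0.002,0,0,17,0,-0.045,0.007,0.002,0,0,25,0,-0.053,0.005,0.002,0,0,33,0,-0.053,0.005,0.002,0,0,34,0,-0.037,0.016,0.002,0,0,34,0,-0.037,0.016,0.002,0,0,34,0]
}}

```text
t: 9.85
eef_pos: [0.5183, -0.2084, 0.0725]
tool_rot: [0.0, 0.999, -0.044, 0.002]
contact_force: [0.9, -0.4, -0.3]
gripper_width: -0.003
grasp_force: 0.0
```

Request:
{"fn": "arm_command", "kwargs": {
  "commands": [0,0,-0.04,0,0,0,0,0,0,-0.08,0,0,0,0,0,0,-0.08,0,0,0,0]
}}

```text
t: 10.15
eef_pos: [0.5185, -0.2095, 0.1566]
tool_rot: [0.001, 0.999, -0.045, 0.005]
contact_force: [0.5, -0.0, 0.7]
gripper_width: -0.002
grasp_force: 0.0
```

```bash
python3 - <<'E'
from h import *
look()
plan(pose('FR',.53,.012,.14),pose('FR',.53,.012))
E
```

```text
{'NL': (0.734, 155), 'FL': (0.62, 136), 'NR': (0.052, 305), 'FR': (0.528, 127)}
t 10.2 eef [ 0.5171 -0.2089  0.1541] F [-0.7  0.5 -0.8]
[0.1274, -0.0117, 0.0148] [0.1, -0.3, -6.3]
[0.127, -0.0118, 0.0848] [0.1, -0.3, -6.3]
```

Request:
{"fn": "arm_command", "kwargs": {
  "commands": [0.04,-0.004,0,0,0,-6,0,0.085,-0.008,0,0,0,-6,0,0.127,-0.012,0,0,0,-6,0,0.127,-0.012,0.02,0,0,-6,0,0.127,-0.012,0.05,0,0,-6,0,0.127,-0.012,0.082,0,0,-6,0,0.127,-0.012,0.082,0,0,-6,0]
}}

```text
t: 10.9
eef_pos: [0.6386, -0.2064, 0.0633]
tool_rot: [-0.001, 1.0, 0.007, -0.005]
contact_force: [-0.9, 0.8, -0.5]
gripper_width: -0.001
grasp_force: 0.0
```

```bash
python3 - <<'E'
from h import *
from station import read_camera
c=read_camera('top');print(blacktips(c,axes(HX,HY,TH),TH))
cv2.imwrite('pics/t2.png',cv2.resize(c['img'][210:360,240:460,::-1],(792,540),interpolation=cv2.INTER_CUBIC))
plan(*[pose('FR',v,0) for v in(.55,.7,.85,1.0,1.1,1.2,1.25)],pose('FR',1.25,.02))
E
```

```text
{'NL': (0.734, 154), 'FL': (0.623, 134), 'NR': (0.644, 131), 'FR': (0.125, 441)}
t 10.95 eef [ 0.6405 -0.207   0.0661] F [0.5 0.2 0. ]
[-0.0086, 0.0022, -0.0038] [-0.1, 0.4, 0.8]
[-0.0174, 0.0044, -0.0038] [-0.1, 0.4, 9.4]
[-0.0264, 0.0053, -0.0037] [-0.0, 0.4, 18.0]
[-0.0354, 0.0049, -0.0036] [-0.0, 0.4, 26.6]
[-0.0414, 0.0038, -0.0036] [0.0, 0.4, 32.3]
[-0.0472, 0.0022, -0.0036] [0.0, 0.4, 38.0]
[-0.05, 0.0011, -0.0035] [0.0, 0.4, 40.9]
[-0.0349, 0.0142, -0.0037] [0.0, 0.4, 40.9]
```

View pics/t2.png

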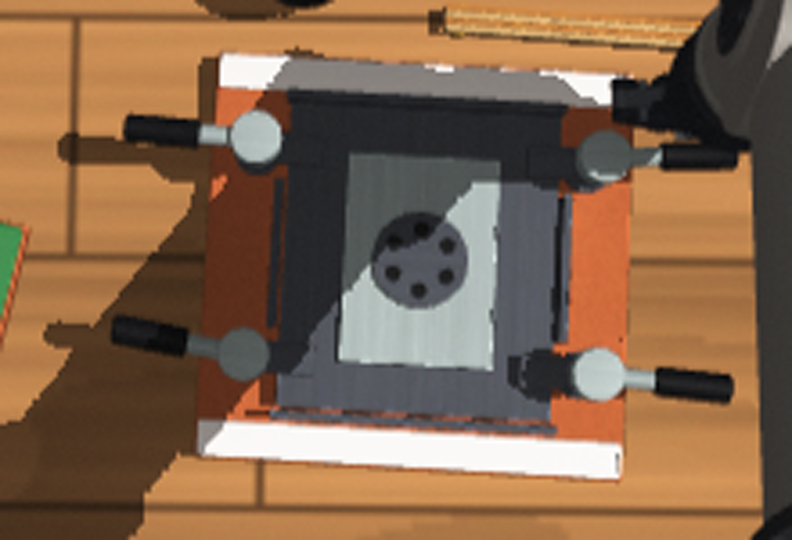

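The view shows all four handles near half way (NL .73, FL .62, NR .64, FR .53) and the fingers behind the far right handle at (660,125). Now I'll push far right home.

Request:
{"fn": "arm_command", "kwargs": {
  "commands": [-0.009,0.002,0,0,0,1,0,-0.017,0.004,0,0,0,9,0,-0.026,0.005,0,0,0,17,0,-0.035,0.005,0,0,0,25,0,-0.041,0.004,0,0,0,32,0,-0.047,0.002,0,0,0,38,0,-0.05,0.001,0,0,0,41,0,-0.05,0.001,0,0,0,41,0]
}}

```text
t: 11.75
eef_pos: [0.5949, -0.2113, 0.0718]
tool_rot: [0.0, 0.939, -0.345, 0.003]
contact_force: [1.7, -2.9, -2.1]
gripper_width: 0.002
grasp_force: 2.0
```

```bash
python3 - <<'E'
from h import *
plan(pose('FR',1.25,0),pose('FR',1.3,0),pose('FR',1.25,.02))
E
```

```text
t 11.75 eef [ 0.5949 -0.2113  0.0718] F [ 1.7 -2.9 -2.1]
[-0.0049, 0.001, 0.0018] [-0.1, -0.4, -0.3]
[-0.0077, 0.0019, 0.0017] [-0.1, -0.4, 2.5]
[0.0151, 0.0009, 0.0019] [-0.1, -0.4, -0.3]
```

Request:
{"fn": "arm_command", "kwargs": {
  "commands": [-0.003,0.001,0,0,0,0,0,-0.006,0.001,0,0,0,2,0,-0.006,0.001,0,0,0,2,0]
}}

```text
t: 12.05
eef_pos: [0.5928, -0.2105, 0.0722]
tool_rot: [0.001, 0.932, -0.361, 0.007]
contact_force: [11.5, -10.4, -9.7]
gripper_width: 0.005
grasp_force: 7.4
```

```bash
python3 - <<'E'
from h import *
plan(pose('FR',1.25,0),pose('FR',1.25,.02))
E
```

```text
t 12.05 eef [ 0.5928 -0.2105  0.0722] F [ 11.5 -10.4  -9.7]
[-0.0027, 0.0003, 0.0022] [-0.2, -0.8, -2.3]
[0.0172, -0.0005, 0.0024] [-0.2, -0.8, -2.3]
```

The force has risen to about 16 N, so it's likely at the stop. I'll back off and go to near left.

Request:
{"fn": "arm_command", "kwargs": {
  "commands": [0.023,0,0,0,0,0,0,0.023,0,0,0,0,0,0,0.023,0,-0.04,0,0,0,0,0.023,0,-0.078,0,0,0,0,0.023,0,-0.078,0,0,0,0]
}}

```text
t: 12.55
eef_pos: [0.6083, -0.2228, 0.1539]
tool_rot: [-0.001, 0.933, -0.36, 0.005]
contact_force: [-0.4, -0.7, 0.6]
gripper_width: -0.002
grasp_force: 0.0
```

```bash
python3 - <<'E'
from h import *
plan(pose('NL',.73,.012,.15))
E
```

```text
t 12.55 eef [ 0.6083 -0.2228  0.1539] F [-0.4 -0.7  0.6]
[-0.3358, -0.1656, 0.0017] [-0.2, -0.6, -32.0]
```

Request:
{"fn": "arm_command", "kwargs": {
  "commands": [-0.042,-0.02,0,0,0,-8,0,-0.084,-0.041,0,0,0,-16,0,-0.126,-0.062,0,0,0,-24,0,-0.168,-0.083,0,0,0,-32,0,-0.21,-0.104,0,0,0,-32,0,-0.252,-0.124,0,0,0,-32,0,-0.294,-0.145,0,0,0,-32,0,-0.336,-0.166,0,0,0,-32,0]
}}

```text
t: 13.35
eef_pos: [0.4665, 0.1286, 0.1477]
tool_rot: [-0.0, 0.996, -0.089, 0.001]
contact_force: [1.9, 0.4, -0.0]
gripper_width: 0.003
grasp_force: 0.0
```

```bash
python3 - <<'E'
from h import *
look()
plan(pose('NL',.73,.012,.15),pose('NL',.73,.012))
E
```

```text
{'NL': (0.632, 151), 'FL': (0.624, 139), 'NR': (0.645, 137), 'FR': (1.198, 127)}
t 13.4 eef [0.4634 0.1371 0.1476] F [-1.9  6.6  0.1]
[0.0095, 0.0101, -0.0024] [-0.2, 0.1, 0.6]
[0.0096, 0.0104, 0.0776] [-0.2, 0.1, 0.6]
```

Request:
{"fn": "arm_command", "kwargs": {
  "commands": [0,0,0,0,0,0,0,0,0,0,0,0,0,0]
}}

```text
t: 13.6
eef_pos: [0.4677, 0.1268, 0.1474]
tool_rot: [-0.0, 0.996, -0.089, 0.0]
contact_force: [-0.2, -0.7, 0.4]
gripper_width: -0.001
grasp_force: 0.0
```

```bash
python3 - <<'E'
from h import *
plan(pose('NL',.73,.012,.15),pose('NL',.73,.012))
E
```

```text
t 13.6 eef [0.4677 0.1268 0.1474] F [-0.2 -0.7  0.4]
[0.0035, 0.0006, -0.0026] [-0.0, -0.0, 0.1]
[0.0035, 0.0007, 0.0774] [-0.0, -0.0, 0.1]
```

Request:
{"fn": "arm_command", "kwargs": {
  "commands": [0,0,0.035,0,0,0,0,0,0,0.076,0,0,0,0,0,0,0.076,0,0,0,0,0,0,0.076,0,0,0,0]
}}

```text
t: 14.0
eef_pos: [0.468, 0.1257, 0.0712]
tool_rot: [0.001, 0.996, -0.09, -0.001]
contact_force: [1.0, 0.4, 0.9]
gripper_width: -0.002
grasp_force: 0.0
```

```bash
python3 - <<'E'
from h import *
plan(*[pose('NL',v,0) for v in(.7,.85,1.0,1.1,1.2,1.25,1.3)])
E
```

```text
t 14.0 eef [0.468  0.1257 0.0712] F [1.  0.4 0.9]
[0.0134, 0.0002, 0.0011] [0.1, 0.1, -1.8]
[0.0221, -0.0025, 0.0011] [0.1, 0.1, 6.8]
[0.0311, -0.0038, 0.0011] [0.1, 0.1, 15.4]
[0.0371, -0.0039, 0.0011] [0.1, 0.1, 21.1]
[0.0431, -0.0034, 0.0011] [0.1, 0.1, 26.8]
[0.0461, -0.0029, 0.0011] [0.1, 0.0, 29.7]
[0.049, -0.0023, 0.0011] [0.1, 0.0, 32.6]
```

Request:
{"fn": "arm_command", "kwargs": {
  "commands": [0.013,0,0,0,0,0,0,0.022,-0.002,0,0,0,7,0,0.031,-0.004,0,0,0,15,0,0.037,-0.004,0,0,0,21,0,0.043,-0.003,0,0,0,27,0,0.047,-0.003,0,0,0,30,0,0.051,-0.002,0,0,0,32,0,0.051,-0.002,0,0,0,32,0]
}}

```text
t: 14.8
eef_pos: [0.5129, 0.1236, 0.0717]
tool_rot: [0.001, 0.933, -0.359, -0.006]
contact_force: [-18.6, 9.6, 9.0]
gripper_width: 0.0
grasp_force: 10.7
```

```bash
python3 - <<'E'
from h import *
plan(pose('NL',1.3,0),pose('NL',1.2,.02))
E
```

```text
t 14.8 eef [0.5129 0.1236 0.0717] F [-18.6   9.6   9. ]
[0.0058, 0.0008, 0.0016] [0.3, 0.6, 0.8]
[-0.0197, 0.0047, 0.0019] [0.3, 0.6, -4.9]
```

Near left gives about 22 N, so it's at its stop. I'll back off, lift and move to far left.

Request:
{"fn": "arm_command", "kwargs": {
  "commands": [-0.02,0.001,0,0,0,0,0,-0.024,0.001,0,0,0,0,0,-0.024,0.001,-0.04,0,0,0,0,-0.024,0.001,-0.078,0,0,0,0,-0.024,0.001,-0.078,0,0,0,0]
}}

```text
t: 15.3
eef_pos: [0.5054, 0.136, 0.1553]
tool_rot: [-0.004, 0.933, -0.361, 0.005]
contact_force: [1.5, -0.1, -0.3]
gripper_width: -0.003
grasp_force: 0.0
```

```bash
python3 - <<'E'
from h import *
plan(pose('FL',.6,.015,.15))
E
```

```text
t 15.3 eef [0.5054 0.136  0.1553] F [ 1.5 -0.1 -0.3]
[0.0761, -0.0422, 0.0062] [-0.5, -0.5, -39.5]
```

Request:
{"fn": "arm_command", "kwargs": {
  "commands": [0.02,-0.01,0,0,0,-8,0,0.04,-0.02,0,0,0,-16,0,0.06,-0.032,0,0,0,-24,0,0.076,-0.042,0,0,0,-32,0,0.076,-0.042,0,0,0,-39,0,0.076,-0.042,0,0,0,-39,0,0.076,-0.042,0,0,0,-39,0]
}}

```text
t: 16.0
eef_pos: [0.5852, 0.115, 0.1495]
tool_rot: [-0.0, 1.0, -0.03, 0.001]
contact_force: [-0.0, -0.3, 0.6]
gripper_width: 0.0
grasp_force: 0.0
```

```bash
python3 - <<'E'
from h import *
from station import read_camera
c=read_camera('top');print(blacktips(c,axes(HX,HY,TH),TH))
plan(pose('FL',.62,.014,.15),pose('FL',.62,.014))
cv2.imwrite('pics/t3.png',cv2.resize(c['img'][210:360,240:460,::-1],(792,540)))
E
```

```text
{'NL': (nan, 0), 'FL': (1.566, 8), 'NR': (0.645, 137), 'FR': (1.198, 128)}
t 16.05 eef [0.5849 0.1152 0.1494] F [ 0.4 -0.1 -0.8]
[0.0074, -0.0018, -0.0006] [-0.0, -0.0, 0.6]
[0.0073, -0.0018, 0.0794] [-0.0, -0.0, 0.6]
  return _methods._mean(a, axis=axis, dtype=dtype,
  ret = ret.dtype.type(ret / rcount)
```

View pics/t3.png

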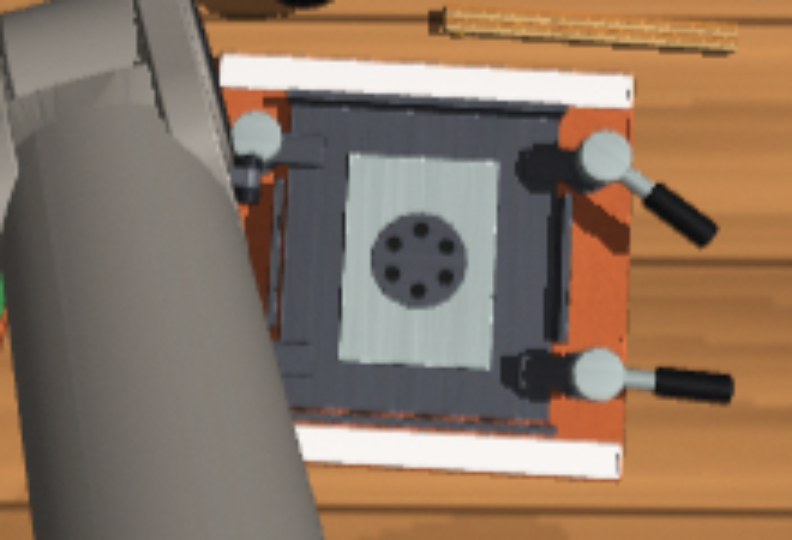

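The arm hides the left side in this view, while far right is clearly home. I'll check near left with the scene camera.

```bash
python3 - 2>/dev/null <<'E'
from h import *
from station import read_camera
c=read_camera('scene');print(blacktips(c,axes(HX,HY,TH),TH))
cv2.imwrite('pics/s3.png',cv2.resize(c['img'][150:350,200:440,::-1],(720,600)))
E
```

```text
{'NL': (0.466, 575), 'FL': (0.655, 162), 'NR': (0.617, 97), 'FR': (1.168, 104)}
```

View pics/s3.png

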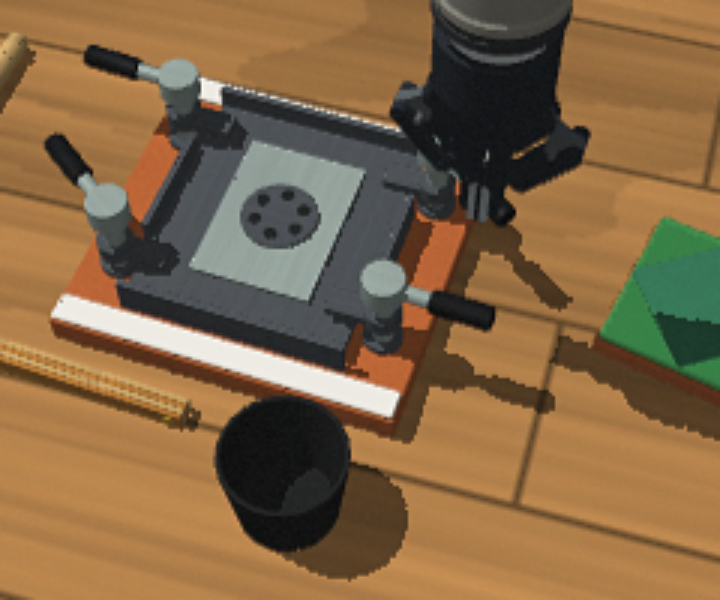

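In the scene view the near left tip shows at crop (503,211), just past the fingers. I'll cast that point and then descend.

```bash
python3 - <<'E'
from h import *
c=dict(np.load('scene0.npz'));d=ray(c,200+503/3,150+211/3,.091)[:2]-axes(HX,HY,TH)['NL']
print(np.hypot(*d),np.pi/2+.6-(np.arctan2(d[1],d[0])-TH))
E
```

```text
0.0749167446492555 1.2050482461783547
```

Request:
{"fn": "arm_command", "kwargs": {
  "commands": [0.005,-0.002,0.035,0,0,0,0,0.005,-0.002,0.077,0,0,0,0,0.005,-0.002,0.077,0,0,0,0,0.005,-0.002,0.077,0,0,0,0]
}}

```text
t: 16.5
eef_pos: [0.5892, 0.1173, 0.0722]
tool_rot: [0.0, 1.0, -0.028, -0.001]
contact_force: [-0.8, 1.1, 0.2]
gripper_width: -0.004
grasp_force: 0.0
```

```bash
python3 - <<'E'
from h import *
plan(*[pose('FL',v,0) for v in(.62,.75,.9,1.0,1.1,1.2,1.3)])
E
```

```text
t 16.5 eef [0.5892 0.1173 0.0722] F [-0.8  1.1  0.2]
[0.0171, 0.0007, 0.0021] [0.0, 0.1, 0.7]
[0.0247, -0.0013, 0.0021] [0.0, 0.1, 8.2]
[0.0337, -0.0024, 0.0021] [0.1, 0.1, 16.8]
[0.0397, -0.0024, 0.0021] [0.1, 0.1, 22.5]
[0.0457, -0.0018, 0.0021] [0.1, 0.1, 28.2]
[0.0516, -0.0005, 0.0021] [0.1, 0.1, 33.9]
[0.0574, 0.0013, 0.0021] [0.1, 0.1, 39.7]
```

Near left is 1.20, with the tip radius exactly 75 mm. Now I'll push far left home.

Request:
{"fn": "arm_command", "kwargs": {
  "commands": [0.017,0,0.001,0,0,1,0,0.025,-0.001,0.001,0,0,8,0,0.034,-0.002,0.001,0,0,16,0,0.04,-0.002,0.001,0,0,22,0,0.046,-0.002,0.001,0,0,28,0,0.052,0,0.001,0,0,34,0,0.058,0.001,0.001,0,0,38,0,0.058,0.001,0.001,0,0,38,0]
}}

```text
t: 17.3
eef_pos: [0.6424, 0.1172, 0.0723]
tool_rot: [-0.0, 0.936, -0.352, -0.006]
contact_force: [-16.6, 6.3, 7.1]
gripper_width: 0.0
grasp_force: 8.3
```

Request:
{"fn": "arm_command", "kwargs": {
  "commands": [-0.02,0.01,0,0,0,0,0,-0.022,0.012,0,0,0,0,0,-0.022,0.012,-0.04,0,0,0,0,-0.022,0.012,-0.078,0,0,0,0,-0.022,0.012,-0.078,0,0,0,0]
}}

```text
t: 17.8
eef_pos: [0.6283, 0.1189, 0.1571]
tool_rot: [-0.004, 0.936, -0.353, 0.005]
contact_force: [0.2, 0.3, 0.6]
gripper_width: -0.0
grasp_force: 0.0
```

```bash
python3 - <<'E'
from h import *
plan(pose('NR',.64,.014,.15))
E
```

```text
t 17.8 eef [0.6283 0.1189 0.1571] F [0.2 0.3 0.6]
[0.126, 0.3215, 0.0044] [-0.5, -0.6, -36.2]
```

Request:
{"fn": "arm_command", "kwargs": {
  "commands": [0.016,0.041,0,0,0,-8,0,0.032,0.082,0,0,0,-16,0,0.048,0.123,0,0,0,-24,0,0.064,0.164,0,0,0,-32,0,0.08,0.205,0,0,0,-36,0,0.096,0.246,0,0,0,-36,0,0.112,0.287,0,0,0,-36,0,0.126,0.322,0,0,0,-36,0]
}}

```text
t: 18.6
eef_pos: [0.5055, -0.2099, 0.1507]
tool_rot: [0.001, 0.999, -0.047, 0.002]
contact_force: [0.0, 0.8, 0.5]
gripper_width: 0.002
grasp_force: 0.0
```

Request:
{"fn": "arm_command", "kwargs": {
  "commands": [0,0,0,0,0,0,0,0,0,0,0,0,0,0,0,0,0,0,0,0,0]
}}

```text
t: 18.9
eef_pos: [0.5068, -0.2058, 0.1497]
tool_rot: [-0.0, 0.999, -0.045, 0.001]
contact_force: [-0.4, -0.2, -0.2]
gripper_width: -0.001
grasp_force: 0.0
```

```bash
python3 - <<'E'
from h import *
look()
plan(pose('NR',.64,.014))
E
```

```text
{'NL': (1.198, 149), 'FL': (1.203, 127), 'NR': (0.16, 405), 'FR': (1.198, 126)}
t 18.95 eef [ 0.5067 -0.2054  0.1495] F [-0.2 -0.  -0. ]
[0.0041, 0.0001, 0.0795] [-0.0, -0.1, 0.0]
```

Three are home at 1.20. Near right is last.

Request:
{"fn": "arm_command", "kwargs": {
  "commands": [0.004,0,0,0,0,0,0,0.004,0,0.035,0,0,0,0,0.004,0,0.078,0,0,0,0,0.004,0,0.078,0,0,0,0,0.004,0,0.078,0,0,0,0]
}}

```text
t: 19.45
eef_pos: [0.5097, -0.2065, 0.071]
tool_rot: [-0.0, 0.999, -0.045, -0.001]
contact_force: [0.0, -0.5, -0.0]
gripper_width: -0.002
grasp_force: 0.0
```

```bash
python3 - <<'E'
from h import *
plan(*[pose('NR',v,0) for v in(.62,.75,.9,1.0,1.1,1.2,1.3)])
E
```

```text
t 19.45 eef [ 0.5097 -0.2065  0.071 ] F [ 0.  -0.5 -0. ]
[-0.0118, -0.0012, 0.001] [-0.0, 0.1, -1.2]
[-0.0193, 0.0011, 0.001] [-0.0, 0.1, 6.2]
[-0.0282, 0.0025, 0.001] [-0.0, 0.1, 14.8]
[-0.0343, 0.0026, 0.0011] [-0.0, 0.1, 20.6]
[-0.0403, 0.0022, 0.0011] [0.0, 0.1, 26.3]
[-0.0462, 0.0012, 0.0011] [0.0, 0.1, 32.0]
[-0.0521, -0.0004, 0.0011] [0.0, 0.1, 37.8]
```

Request:
{"fn": "arm_command", "kwargs": {
  "commands": [-0.012,0,0,0,0,0,0,-0.019,0.001,0,0,0,6,0,-0.028,0.002,0,0,0,14,0,-0.034,0.002,0,0,0,20,0,-0.04,0.002,0,0,0,26,0,-0.046,0.001,0,0,0,32,0,-0.053,0,0,0,0,37,0,-0.053,0,0,0,0,37,0]
}}

```text
t: 20.25
eef_pos: [0.4625, -0.2049, 0.0745]
tool_rot: [0.0, 0.932, -0.361, 0.008]
contact_force: [10.5, -5.6, -5.9]
gripper_width: 0.005
grasp_force: 5.9
```

Request:
{"fn": "arm_command", "kwargs": {
  "commands": [0.02,0,0,0,0,0,0,0.022,0,0,0,0,0,0,0.022,0,-0.04,0,0,0,0,0.022,0,-0.085,0,0,0,0,0.022,0.05,-0.12,0,0,0,0,0.022,0.1,-0.12,0,0,0,0,0.022,0.15,-0.12,0,0,0,0,0.022,0.15,-0.12,0,0,0,0]
}}

```text
t: 21.05
eef_pos: [0.3673, -0.3321, 0.1927]
tool_rot: [0.0, 0.931, -0.364, 0.001]
contact_force: [-0.8, 0.4, 1.1]
gripper_width: -0.0
grasp_force: 0.0
```

```bash
python3 - <<'E'
from h import *
from station import read_camera
c=read_camera('top');print(blacktips(c,axes(HX,HY,TH),TH))
cv2.imwrite('pics/t4.png',c['img'][:,:,::-1])
plan()
E
```

```text
{'NL': (1.202, 144), 'FL': (1.202, 130), 'NR': (1.197, 137), 'FR': (1.201, 128)}
t 21.1 eef [ 0.3683 -0.3312  0.1924] F [-0.6 -0.6  0. ]
```

View pics/t4.png

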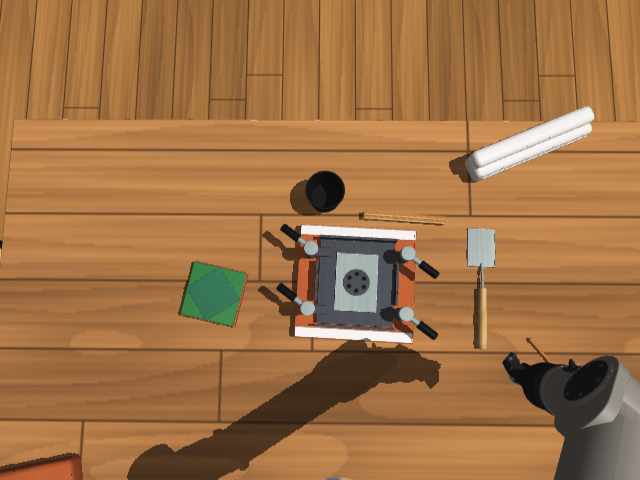

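All four handles read 1.20 and are turned home in the view, at (291,233), (287,294), (430,270) and (428,330). The tile, cup, rule and knife are where they were, and the arm is clear.

```bash
python3 -c "from station import hand_in;print(hand_in())"
```

```text
the job is handed in; nothing more can be done
None
```

I pushed all four clamp handles home in star order over two rounds, and each reads about 1.20 rad; the bystanders look unmoved, I did not measure the cover's height or tilt, and the job is handed in with no verdict returned.

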